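Sort sealed trim canisters by feel of weight into padded cradles

ROBOT

A 6-joint arm with a two-finger parallel gripper is mounted at the origin on the work surface. World frame = base frame: x ahead of the robot, y to its left, z up, the work surface at z = 0. Lengths are in m, angles in rad, forces in N, time in s.
With the tool pointing down it reaches from about 0.3 to 0.95 m from the base axis. Payload 3.1 kg.
Tool frame: the origin (TCP) lies at the very end of the fingers, on their centre line; the grasp point (between the pads) lies 19 mm behind it; z points along the fingers, y is the line along which they close (so a half turn about z gives the same grasp; the last joint's range is limited). The gripper opens to 85 mm and grips with 20 to 120 N. Pads are 22 mm wide; open, the fingers measure 114 mm over their backs; the gripper's body (76 mm by 85 mm) begins 54 mm behind the grasp point. The pads swing forward as they close: fully open they stand 13 mm farther back than shut.
Start: joints at [1.097, 0.308, 1.634, -0, 1.2, -0.07], TCP at [0.246, 0.575, 0.231] pointing down, gripper open.
Joint ranges: [-3.06, 3.06], [-0.79, 1.96], [0.05, 2.63], [-1.19, 4.34], [0.05, 2.64], [-2.94, 2.94]. Speed limits (rad/s): [2.79, 2.79, 3.14, 3.14, 3.14, 3.14].

INTERFACE

Orientations are given as a rotation vector (axis times angle).
In Python, from cell import bot, viewer, order gives the robot as it stands. The module is installed in compiled form; this text tells all that it offers.
- The arm moves only by the shell command python3 -m handwheel 'ROWS' [FORCE]. ROWS is JSON, a list that holds one entry, the list of rows, each a list of 5 numbers: the shift along the tool's x, y, z in units of 30 mm (1.0 is 30 mm), then the turn about the tool's z in units of 8 degrees (1.0 is 8 degrees), then the finger opening in mm, from 0 to 85.4. In form: [[[dx, dy, dz, twist, grip], ...]]. A call has 1 to 20 rows; each row is the pose to reach, as a shift and turn from the pose commanded when the call began, along the tool's axes at that moment; what a row does not reach only later rows make up. A row lasts 1/10 s, in which the tool goes at most 50 mm and 8.59 degrees, less where a joint would pass 70% of its speed; a pose out of reach is approached as far as the arm can. A call with a gripper value outside its range is refused whole. The fingers move at their own pace and stop on an object; FORCE is the grip in N (left out, the last holds). Time passes only in rows, so rows that repeat a pose let the fingers close. It gives the time, the measured TCP pose, the force, the opening and the grip force at its end, in the units of the state.
- bot.get_obs(): the state, without advancing time (a new reading comes with each control period).
- viewer.grab_frame(name): name is "scene" or "top"; returns the picture (384x512x3 uint8, red, green, blue); there is no depth.
- viewer.calibration(name): a dict with "fx", "fy", "cx", "cy" (pixels), "pose" (4x4, takes a point from camera to world coordinates). Camera axes: x right, y up, looking along -z (the intrinsics and any distortion apply to the point x, -y, -z); pixel columns grow to the right and rows downward; lengths in m; the calibration is good to about 2 mm. A picture is of the moment at which its call begins. calibration takes no time and is no camera call.
- order.close_job(): hands the job in; it is judged then, once.
Trained networks look in the newest picture that a camera, given by its name, has taken for a name from the list of things; names that differ only in an ending like _2 or _b are one class to them, and where a whole thing is asked for, a point or a joint stands for the part that bears it (a point fixed in the world has none). Each returns a list of dicts, best first, with "score" (0 to 1); they miss things now and then, are a little off and sometimes report something else, mostly with a low value. They report only what shows in the picture. A call takes as long as a camera call.
- viewer.outline_of(camera, target): "region" (384x512 bool, what is visible of it).
- viewer.spot_point(camera, target): "xyz" ([x, y, z] in m, in world coordinates, good to about 4 mm: a listed point, or the origin of a listed thing).
The state is a dict: "time_s": time; "joints": joint angles; "qd": joint speeds; "effort": joint torques, N m; "eef_pos": TCP position; "eef_rot": TCP orientation; "ft_force": force on the tool from outside, world axes, zero at the start; "moment": the same for the moment, N m; "gripper_width": finger opening in m; "finger_force": force on a finger pad.
Only numpy, scipy, OpenCV 4.12 (cv2) and the standard library are available. Lean on these libraries where they do the work, as an engineer would, in place of code of your own. Each camera call takes 0.05 s, during which the arm holds its last target. There are 200 camera calls.

TASK

The three sealed canisters look the same but one is empty, one half-filled and one full: lift each one briefly to feel its weight, then stand it in its cradle, the empty one in the block with one stud, the half-filled one in the block with two studs and the full one in the block with three studs. Lower each gently until you feel it come to rest on the springy seat pad in the socket, whose height you cannot know beforehand; do not press hard (20 N at most), drop or tip a canister, leave the other things on the bench where they are, and let go of everything at the end.

Things in the scene. Friction and masses are not known exactly. Their poses are not given: they have to be found in the camera images.
- canister_a: one of three look-alike sealed aluminium canisters standing on the bench: 48 mm across, 110 mm tall plus a 7 mm bolt head, foot bevelled 3 mm; origin at the centre of its underside, z up. Only its weight tells its filling: empty 170 g, half-filled 350-450 g, full 570-730 g in all, one of each, drawn anew every time. Grip the body 80 to 100 mm above the foot
- canister_b: one of three look-alike sealed aluminium canisters standing on the bench: 48 mm across, 110 mm tall plus a 7 mm bolt head, foot bevelled 3 mm; origin at the centre of its underside, z up. Only its weight tells its filling: empty 170 g, half-filled 350-450 g, full 570-730 g in all, one of each, drawn anew every time. Grip the body 80 to 100 mm above the foot
- canister_c: one of three look-alike sealed aluminium canisters standing on the bench: 48 mm across, 110 mm tall plus a 7 mm bolt head, foot bevelled 3 mm; origin at the centre of its underside, z up. Only its weight tells its filling: empty 170 g, half-filled 350-450 g, full 570-730 g in all, one of each, drawn anew every time. Grip the body 80 to 100 mm above the foot
- cradle_one: for the empty canister: fixed dark block 84 x 84 x 50 mm high, one white 14 mm round stud on top (33 mm from centre in x and y); origin at the centre of its underside. Round socket through its middle, 54 mm wide, mouth bevelled 4 mm. In it a slippery white springy seat pad, its top 12 to 28 mm above the bench: differs per block, not reported. It gives 1.5 N per mm for 6 mm, then is hard
- cradle_two: for the half-filled canister: fixed dark block 84 x 84 x 50 mm high, two white 14 mm round studs on top (33 mm from centre in x and y); origin at the centre of its underside. Round socket through its middle, 54 mm wide, mouth bevelled 4 mm. In it a slippery white springy seat pad, its top 12 to 28 mm above the bench: differs per block, not reported. It gives 1.5 N per mm for 6 mm, then is hard
- cradle_three: for the full canister: fixed dark block 84 x 84 x 50 mm high, three white 14 mm round studs on top (33 mm from centre in x and y); origin at the centre of its underside. Round socket through its middle, 54 mm wide, mouth bevelled 4 mm. In it a slippery white springy seat pad, its top 12 to 28 mm above the bench: differs per block, not reported. It gives 1.5 N per mm for 6 mm, then is hard
- spool: bystander: white solder spool lying flat, 52 mm across, 32 mm high, origin at the centre of its underside
- flux_jar: bystander: amber flux jar with black cap, 44 mm across, 42 mm high, origin at the centre of its underside
- screwdriver: bystander: screwdriver 160 mm long lying on the bench along its own x, origin near its middle
- o_ring: bystander: black rubber ring lying flat, 44 mm across, 6 mm high, origin at the centre of its underside
- board: bystander: green circuit board 70 x 50 mm, about 14 mm high with its components, origin at the centre of its underside

How it is judged:
By the outcome, as a careful person would: the job done as asked, in the order asked, and still so for the second after the job is handed in, with the robot touching nothing.
It also fails if it takes over 72 s, if anything falls off the work surface, if the arm or the gripper's body presses on something with over 40 N, if the wrist force passes 120 N, or if a joint passes its speed limit or range.

## Working session

There is one attempt and no reset: what is moved stays moved. The work goes in short steps, Python scripts to look and compute and a shell command to move; the robot and the scene stay as the last step left them, time stands still between calls to the robot, and variables do not carry over. Pictures are saved under pics/ and viewed, at most 10 in all, crops included, and the job is handed in when it is done.

```bash
mkdir -p pics; python3 - <<'E'
from cell import bot,viewer
import cv2,numpy as np
o=bot.get_obs()
for k in ("time_s","eef_pos","eef_rot","ft_force","gripper_width"):print(k,o[k])
for c in("top","scene"):
    cv2.imwrite(f"pics/{c}0.png",viewer.grab_frame(c)[...,::-1])
    print(c,viewer.calibration(c))
    for t in("canister_a","cradle_one","cradle_two","cradle_three","spool","flux_jar","screwdriver","o_ring","board"):
        print(c,t,[(np.round(d["xyz"],3).tolist(),round(d["score"],2)) for d in viewer.spot_point(c,t)][:4])
E
```

```text
time_s 0.0
eef_pos [0.24521837 0.57399026 0.23005202]
eef_rot [-0.62987124 -3.07717508  0.00341971]
ft_force [ 0.4916998  -0.31768366 -0.00221084]
gripper_width 0.08526911278307829
top {'fx': 355.9936722795692, 'fy': 355.9936722795692, 'cx': 252.96661105196839, 'cy': 191.45217357556845, 'pose': array([[-2.69952631e-02,  9.88460636e-01, -1.49053100e-01,
         4.17488566e-01],
       [-9.99622568e-01, -2.59328922e-02,  9.06677612e-03,
         6.46288409e-04],
       [ 5.09677333e-03,  1.49241602e-01,  9.88787625e-01,
         1.00796996e+00],
       [ 0.00000000e+00,  0.00000000e+00,  0.00000000e+00,
         1.00000000e+00]])}
top canister_a [([0.6, -0.15, -0.0], 0.88), ([0.41, -0.31, -0.003], 0.73), ([0.438, -0.085, 0.001], 0.55)]
top cradle_one [([0.611, 0.156, -0.002], 0.87)]
top cradle_two [([0.456, 0.107, 0.003], 0.62)]
top cradle_three [([0.424, 0.292, -0.002], 0.81), ([0.557, -0.406, 0.0], 0.29)]
top spool [([0.558, -0.406, -0.0], 0.81)]
top flux_jar [([0.556, -0.027, -0.002], 0.5)]
top screwdriver [([0.74, -0.043, -0.001], 0.61), ([0.558, -0.405, 0.0], 0.4)]
top o_ring [([
[... 318 characters left out ...]
.00451607,  0.76470312,  0.64436693,  0.76645583],
       [ 0.        ,  0.        ,  0.        ,  1.        ]])}
scene canister_a [([0.436, -0.088, -0.001], 0.89), ([0.408, -0.306, 0.001], 0.69), ([0.615, 0.16, 0.001], 0.36)]
scene cradle_one [([0.618, 0.156, -0.002], 0.78)]
scene cradle_two [([0.452, 0.106, 0.0], 0.93), ([0.742, -0.044, 0.002], 0.17)]
scene cradle_three [([0.42, 0.294, 0.002], 0.94)]
scene spool [([0.561, -0.405, 0.003], 0.96), ([0.597, -0.15, -0.003], 0.41)]
scene flux_jar [([0.563, -0.024, -0.002], 0.79)]
scene screwdriver [([0.742, -0.046, 0.002], 0.94)]
scene o_ring [([0.517, -0.306, 0.001], 0.52)]
scene board [([0.582, 0.398, 0.0], 0.76), ([0.517, -0.3, 0.002], 0.52)]
```

View pics/top0.png

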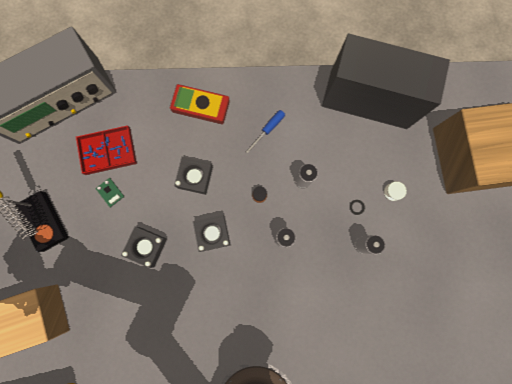

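View pics/scene0.png

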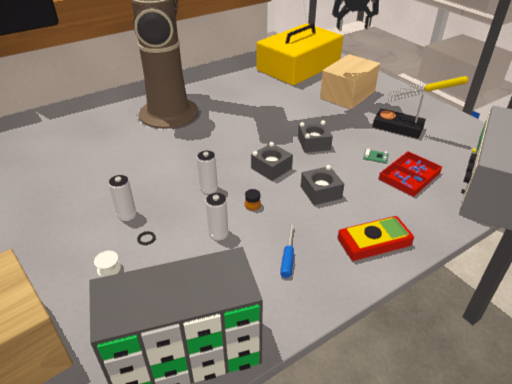

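The pictures agree with the networks. In the top view the canisters are at (309,173), (286,237) and (376,244). The blocks are one stud at (194,176), two studs at (212,232) and three studs at (144,246). The bystanders are clear of all of them. Next I refine these positions with outlines.

```bash
cat > h.py <<'E'
from cell import bot,viewer
import cv2,numpy as np
from scipy.spatial.transform import Rotation as Ro
from scipy.optimize import minimize
def proj(c,P):
    k=viewer.calibration(c);T=np.linalg.inv(k["pose"])
    q=P@T[:3,:3].T+T[:3,3]
    return np.c_[k["cx"]+k["fx"]*q[:,0]/-q[:,2],k["cy"]-k["fy"]*q[:,1]/-q[:,2]]
a=np.linspace(0,2*np.pi,40)
CAN=np.concatenate([np.c_[r*np.cos(a),r*np.sin(a),0*a+z] for r,z in((.021,0),(.024,.003),(.024,.11),(.006,.117))])
BLK=np.array([[sx*.042,sy*.042,z] for sx in(-1,1) for sy in(-1,1) for z in(0,.05)])
def fit(M,masks,p0):
    def cost(p):
        s=0;Q=Ro.from_euler("z",p[2]).apply(M)+[p[0],p[1],0]
        for c,m in masks.items():
            im=np.zeros((384*4,512*4),np.uint8)
            cv2.fillConvexPoly(im,cv2.convexHull(np.round(proj(c,Q)*4+1.5).astype(np.int32)),1)
            im=cv2.resize(im.astype(np.float32),(512,384),interpolation=cv2.INTER_AREA)
            s+=np.abs(im-m).sum()/m.sum()
        return s
    best=None
    for y in ((0,) if len(M)>20 else (-.6,-.3,0,.3,.6)):
        r=minimize(cost,[*p0,y],method="Nelder-Mead",options=dict(initial_simplex=[[*p0,y],[p0[0]+.008,p0[1],y],[p0[0],p0[1]+.008,y],[p0[0],p0[1],y+.3]],xatol=2e-4,fatol=1e-3))
        if best is None or r.fun<best.fun:best=r
    return best.x,best.fun
def go(x,y,z,yaw=None):
    """shift in move units to a world TCP point (along present tool axes), and twist to bring tool y to world yaw"""
    o=bot.get_obs();R=Ro.from_rotvec(o["eef_rot"]).as_matrix()
    d=R.T@(np.array([x,y,z])-o["eef_pos"])/.03
    ty=np.degrees(np.arctan2(R[1,1],R[0,1]))
    tw=None if yaw is None else round(-(((yaw-ty)+90)%180-90)/8,2)
    print("t",round(o["time_s"],2),"pos",np.round(o["eef_pos"],4),"yaw",round(ty,1),"F",np.round(o["ft_force"],2),"ff",np.round(o["finger_force"],1),"rows",np.round(d,2),"twist",tw,"j",np.round(o["joints"],2))
E
python3 - <<'E'
from h import *
for c in("top","scene"):viewer.grab_frame(c)
pts={"cradle_one":[(.614,.156)],"cradle_two":[(.454,.107)],"cradle_three":[(.422,.293)],"canister_a":[(.6,-.15),(.437,-.086),(.409,-.308)]}
for n,ps in pts.items():
    o={c:viewer.outline_of(c,n) for c in("top","scene")}
    for p in ps:
        M=CAN if n[:3]=="can" else BLK
        mk={}
        for c in o:
            u=proj(c,M.mean(0)[None]+[*p,0])[0]
            ds=[(np.linalg.norm(np.argwhere(d["region"]).mean(0)[::-1]-u),d["score"],d["region"]) for d in o[c] if d["region"].any()]
            if ds:
                b=min(ds,key=lambda t:t[0])
                if b[0]<12: mk[c]=b[2].astype(np.float32)
        for S in [list(mk)]+[[c] for c in mk]:
            x,f=fit(M,{c:mk[c] for c in S},p);print(n,S,np.round(x,4),round(f/len(S),3))
go(.6,-.15,.2,0)
E
```

```text
cradle_one ['top', 'scene'] [ 0.6161  0.1565 -0.2325] 0.06
cradle_one ['top'] [0.6147 0.1566 1.3172] 0.056
cradle_one ['scene'] [ 0.6186  0.1554 -0.2645] 0.044
cradle_two ['top', 'scene'] [0.4545 0.1082 0.1925] 0.068
cradle_two ['top'] [0.4529 0.1088 0.1874] 0.049
cradle_two ['scene'] [0.4579 0.1063 0.1963] 0.046
cradle_three ['top', 'scene'] [ 0.4224  0.2913 -0.444 ] 0.102
cradle_three ['top'] [ 0.4216  0.2943 -0.3888] 0.102
cradle_three ['scene'] [0.4259 0.2885 1.0913] 0.062
canister_a ['scene'] [ 0.6031 -0.153   0.1757] 0.041
canister_a ['scene'] [ 0.6031 -0.153   0.1757] 0.041
canister_a ['top', 'scene'] [ 0.4356 -0.0858  0.1798] 0.077
canister_a ['top'] [ 0.4357 -0.085   0.0536] 0.076
canister_a ['scene'] [ 0.4391 -0.0876  0.0337] 0.053
canister_a ['top', 'scene'] [ 0.4122 -0.3097  0.0398] 0.099
canister_a ['top'] [ 0.4121 -0.3083  0.0711] 0.1
canister_a ['scene'] [ 0.4157 -0.3112  0.0366] 0.062
t 1.5 pos [0.2456 0.5747 0.2313] yaw 66.9 F [0.13 0.2  0.42] ff 0.0 rows [-20.36 -17.57   1.04] twist 8.36 j [ 1.1   0.31  1.63 -0.    1.2  -0.07]
```

```bash
python3 -c "
from h import *
go(.4365,-.086,.2)"
```

```text
t 1.5 pos [0.2456 0.5747 0.2313] yaw 66.9 F [0.13 0.2  0.42] ff 0.0 rows [-14.51 -17.75   1.04] twist None j [ 1.1   0.31  1.63 -0.    1.2  -0.07]
```

```bash
python3 -m handwheel '[[[-14.5,-17.75,1,0,85],[-14.5,-17.75,1,0,85],[-14.5,-17.75,1,0,85],[-14.5,-17.75,1,0,85],[-14.5,-17.75,1,0,85],[-14.5,-17.75,1,0,85],[-14.5,-17.75,1,0,85],[-14.5,-17.75,1,0,85],[-14.5,-17.75,1,0,85],[-14.5,-17.75,1,0,85],[-14.5,-17.75,1,0,85],[-14.5,-17.75,1,0,85],[-14.5,-17.75,1,0,85],[-14.5,-17.75,1,0,85],[-14.5,-17.75,1,0,85],[-14.5,-17.75,1,0,85],[-14.5,-17.75,1,0,85],[-14.5,-17.75,1,0,85]]]' 50; python3 -c "
from h import *
go(.4365,-.086,.068)"
```

```text
time_s: 3.3
eef_pos: [0.436, -0.0846, 0.2012]
eef_rot: [-0.627, -3.078, -0.0]
ft_force: [0.3, -0.0, -0.5]
gripper_width: 0.085
finger_force: 0.0
t 3.3 pos [ 0.436  -0.0846  0.2012] yaw 67.0 F [ 0.29 -0.05 -0.48] ff 0.0 rows [-0.04 -0.04  4.44] twist None j [-0.29 -0.01  2.07  0.    1.09 -1.46]
```

```bash
python3 -m handwheel '[[[0,0,1.5,0,85],[0,0,3,0,85],[0,-0.03,4.2,0,85],[0,-0.03,4.4,0,85],[0,-0.03,4.4,0,70],[0,-0.03,4.4,0,58],[0,-0.03,4.4,0,52],[0,-0.03,4.4,0,49],[0,-0.03,4.4,0,47],[0,-0.03,4.4,0,42],[0,-0.03,4.4,0,40],[0,-0.03,4.4,0,40],[0,-0.03,4.4,0,40]]]' 50; python3 -c "
from h import *
go(.4365,-.086,.068)"
```

```text
time_s: 4.6
eef_pos: [0.4377, -0.0872, 0.0712]
eef_rot: [0.63, 3.074, -0.0]
ft_force: [-1.7, 0.1, 9.8]
gripper_width: 0.0474
finger_force: 50.2
t 4.6 pos [ 0.4377 -0.0872  0.0712] yaw 66.9 F [-1.73  0.08  9.76] ff 50.2 rows [0.05 0.02 0.11] twist None j [-0.29  0.2   2.15  0.    0.78 -1.46]
```

```bash
python3 -m handwheel '[[[0,0,-0.3,0,40],[0,0,-1,0,40],[0,0,-2,0,40],[0,0,-3,0,40],[0,0,-3.5,0,40],[0,0,-3.5,0,40],[0,0,-3.5,0,40],[0,0,-3.5,0,40],[0,0,-3.5,0,40]]]'; python3 - <<'E'
from h import *
viewer.grab_frame("scene");go(.4548,.108,.17);viewer.grab_frame("scene");viewer.grab_frame("scene");go(.423,.2915,.17)
viewer.grab_frame("scene");go(.616,.1563,.17)
E
```

```text
time_s: 5.5
eef_pos: [0.4346, -0.0863, 0.1726]
eef_rot: [-0.629, -3.074, -0.001]
ft_force: [-0.7, 0.4, -3.4]
gripper_width: 0.047
finger_force: 52.3
t 5.55 pos [ 0.4349 -0.0864  0.1728] yaw 66.9 F [ 0.04 -0.47 -3.26] ff 52.3 rows [1.93 6.22 0.1 ] twist None j [-0.29  0.03  2.09  0.    1.02 -1.46]
t 5.65 pos [ 0.4354 -0.0865  0.1733] yaw 66.9 F [ 0.91 -0.53 -4.29] ff 52.3 rows [ 5.33 11.42  0.12] twist None j [-0.29  0.02  2.09 -0.    1.02 -1.46]
t 5.7 pos [ 0.4356 -0.0866  0.1736] yaw 66.9 F [-0.23 -0.   -4.3 ] ff 52.3 rows [-2.35  9.81  0.11] twist None j [-0.29  0.02  2.09  0.    1.02 -1.46]
```

Canister B weighs about 4 N, so it is the half-filled one and goes to cradle two.

```bash
python3 -m handwheel '[[[0.95,3.1,0.05,0,40],[1.95,6.22,0.05,0,40],[1.95,6.22,0.05,0,40],[1.95,6.22,0.05,0,40],[1.95,6.22,0.05,0,40],[1.95,6.22,0.05,0,40],[1.95,6.22,0.05,0,40],[1.95,6.22,0.05,0,40],[1.95,6.22,0.05,0,40]]]'; python3 - <<'E'
from h import *
for c in("top","scene"):cv2.imwrite(f"pics/{c}1.png",cv2.resize(viewer.grab_frame(c)[130:290,150:350][...,::-1],None,fx=3,fy=3) if c=="top" else cv2.resize(viewer.grab_frame(c)[60:220,180:380][...,::-1],None,fx=3,fy=3))
go(.4548,.108,.126)
E
```

```text
time_s: 6.6
eef_pos: [0.4555, 0.1067, 0.1727]
eef_rot: [-0.633, -3.077, 0.0]
ft_force: [0.4, 0.2, -4.2]
gripper_width: 0.0471
finger_force: 55.5
t 6.7 pos [0.4556 0.1069 0.1728] yaw 66.8 F [-0.26  0.24 -4.71] ff 55.5 rows [0.04 0.02 1.56] twist None j [ 0.14  0.07  2.04 -0.    1.02 -1.03]
```

View pics/scene1.png

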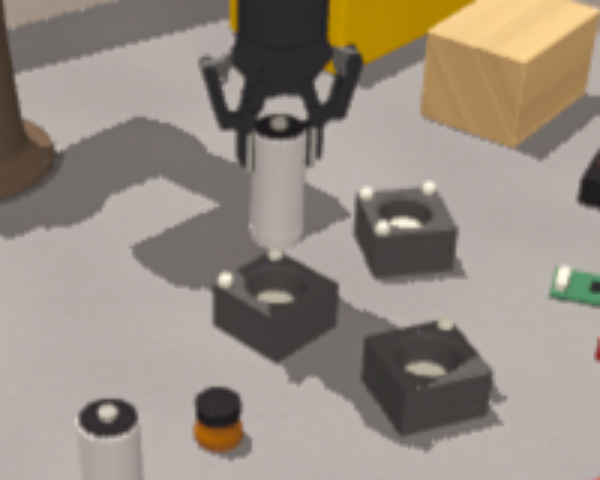

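Canister B hangs upright above the two-stud block, and both sit at crop column 277. I lower it now.

```bash
python3 -m handwheel '[[[0.02,0.02,0.8,0,40],[0.02,0.02,1.4,0,40],[0.02,0.02,1.6,0,40],[0.02,0.02,1.75,0,40],[0.02,0.02,1.9,0,40],[0.02,0.02,2.05,0,40],[0.02,0.02,2.2,0,40],[0.02,0.02,2.3,0,40],[0.02,0.02,2.4,0,40],[0.02,0.02,2.4,0,40]]]'; python3 -c "
from h import *
go(.4548,.108,.083)"
```

```text
time_s: 7.7
eef_pos: [0.4549, 0.1087, 0.1004]
eef_rot: [-0.63, -3.077, 0.0]
ft_force: [-1.2, 0.4, -4.5]
gripper_width: 0.047
finger_force: 55.3
t 7.7 pos [0.4549 0.1087 0.1004] yaw 66.9 F [-1.2   0.36 -4.53] ff 55.3 rows [-0.01 -0.02  0.58] twist None j [ 0.14  0.19  2.09  0.    0.86 -1.03]
```

```bash
python3 -m handwheel '[[[0,0,0.03,0,40],[0,0,0.07,0,40],[0,0,0.1,0,40],[0,0,0.1,0,40]]]'|grep -E 'eef_pos|ft'; python3 -m handwheel '[[[0,0,0.03,0,40],[0,0,0.07,0,40],[0,0,0.07,0,40]]]'|grep -E 'eef_pos|ft'
```

```text
eef_pos: [0.4553, 0.1087, 0.0978]
ft_force: [0.0, 0.6, -3.5]
eef_pos: [0.4555, 0.1087, 0.0959]
ft_force: [-0.5, -0.8, -0.7]
```

```bash
python3 -m handwheel '[[[0,0,0.03,0,40],[0,0,0.03,0,40],[0,0,0.03,0,40]]]'|grep -E 'eef_pos|ft'; python3 -c "
from h import *
for i in range(4): viewer.grab_frame('top'); go(.45,.1,.1)"|cut -c1-90
```

```text
eef_pos: [0.4556, 0.1087, 0.0951]
ft_force: [-0.5, 0.1, 1.1]
t 8.75 pos [0.4556 0.1088 0.0951] yaw 66.9 F [-0.42  0.63  0.51] ff 55.5 rows [ 0.06 -0.34
t 8.8 pos [0.4556 0.1088 0.095 ] yaw 66.9 F [0.19 0.32 0.62] ff 55.5 rows [ 0.06 -0.34 -0.
t 8.85 pos [0.4556 0.1088 0.095 ] yaw 66.9 F [-1.15 -0.    1.06] ff 55.5 rows [ 0.06 -0.34
t 8.9 pos [0.4556 0.1088 0.095 ] yaw 66.9 F [0.2  0.33 0.38] ff 55.5 rows [ 0.06 -0.34 -0.
```

It is seated with its full weight on the pad, so I release and rise.

```bash
python3 -m handwheel '[[[0,0,0,0,50],[0,0,0,0,55],[0,0,0,0,65],[0,0,0,0,75],[0,0,0,0,85],[0,0,0,0,85],[0,0,-0.5,0,85],[0,0,-1.5,0,85],[0,0,-2.8,0,85],[0,0,-3.8,0,85],[0,0,-3.8,0,85],[0,0,-3.8,0,85]]]'; python3 -c "
from h import *
go(.6015,-.152,.2)"
```

```text
time_s: 10.1
eef_pos: [0.4556, 0.1087, 0.2093]
eef_rot: [0.63, 3.076, 0.001]
ft_force: [-0.5, 0.6, -0.5]
gripper_width: 0.0849
finger_force: 0.0
t 10.1 pos [0.4556 0.1087 0.2093] yaw 66.9 F [-0.54  0.57 -0.5 ] ff 0.0 rows [-7.89 -6.08  0.32] twist None j [ 0.14  0.03  2.01 -0.    1.1  -1.03]
```

```bash
python3 -m handwheel '[[[-7.9,-6.1,0.3,0,85],[-7.9,-6.1,0.3,0,85],[-7.9,-6.1,0.3,0,85],[-7.9,-6.1,0.3,0,85],[-7.9,-6.1,0.3,0,85],[-7.9,-6.1,0.3,0,85],[-7.9,-6.1,0.3,0,85],[-7.9,-6.1,0.3,0,85],[-7.9,-6.1,0.3,0,85],[-7.9,-6.1,0.3,0,85],[-7.9,-6.1,0.3,0,85]]]'; python3 - <<'E'
from h import *
cv2.imwrite("pics/scene2.png",cv2.resize(viewer.grab_frame("scene")[60:280,90:390][...,::-1],None,fx=2.5,fy=2.5))
go(.6015,-.152,.07)
E
```

```text
time_s: 11.2
eef_pos: [0.6007, -0.1514, 0.1997]
eef_rot: [-0.627, -3.078, -0.0]
ft_force: [-0.3, -0.6, 0.2]
gripper_width: 0.0848
finger_force: 0.0
t 11.25 pos [ 0.601  -0.1515  0.2   ] yaw 67.0 F [ 0.47 -0.09 -0.3 ] ff 0.0 rows [-0.02 -0.01  4.33] twist None j [-0.32  0.33  1.67  0.    1.14 -1.49]
```

View pics/scene2.png

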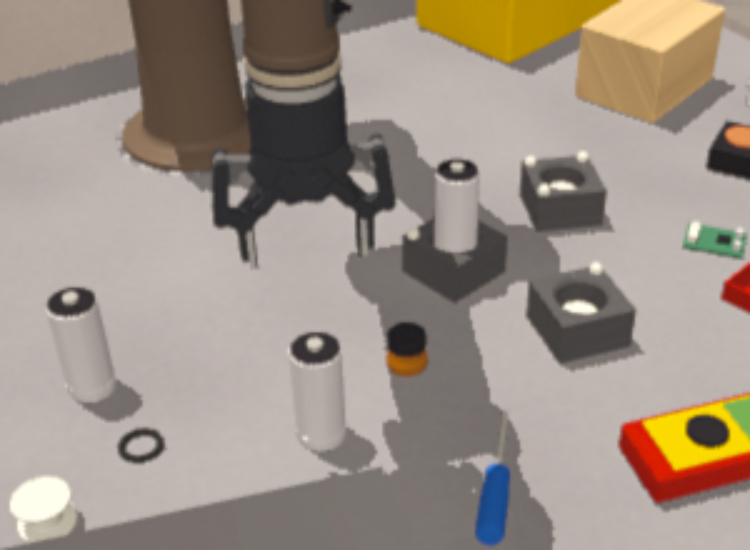

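The canister stands upright in the two-stud block at crop (456,205). The open gripper is above canister A at (318,390).

```bash
python3 -m handwheel '[[[0,0,1.5,0,85],[0,0,3,0,85],[0,0,4.1,0,85],[0,0,4.3,0,85],[0,0,4.3,0,70],[0,0,4.3,0,58],[0,0,4.3,0,52],[0,0,4.3,0,49],[0,0,4.3,0,47],[0,0,4.3,0,42],[0,0,4.3,0,40],[0,0,4.3,0,40],[0,0,4.3,0,40]]]' 50; python3 -c "
from h import *
go(.6,-.15,.068)"
```

```text
time_s: 12.55
eef_pos: [0.6033, -0.153, 0.0734]
eef_rot: [0.629, 3.074, -0.0]
ft_force: [-0.6, 1.7, 6.6]
gripper_width: 0.0469
finger_force: 50.5
t 12.55 pos [ 0.6033 -0.153   0.0734] yaw 66.9 F [-0.56  1.71  6.56] ff 50.5 rows [0.14 0.05 0.18] twist None j [-0.32  0.48  1.74  0.    0.91 -1.49]
```

```bash
python3 -m handwheel '[[[0,0,-0.3,0,40],[0,0,-1,0,40],[0,0,-2,0,40],[0,0,-3,0,40],[0,0,-3.5,0,40],[0,0,-3.5,0,40],[0,0,-3.5,0,40],[0,0,-3.5,0,40],[0,0,-3.5,0,40]]]'; python3 - <<'E'
from h import *
viewer.grab_frame("scene");go(.423,.2915,.18);viewer.grab_frame("scene");viewer.grab_frame("scene")
viewer.grab_frame("scene");go(.616,.1563,.18)
E
```

```text
time_s: 13.45
eef_pos: [0.5997, -0.1522, 0.1733]
eef_rot: [-0.629, -3.073, -0.001]
ft_force: [-0.9, 0.8, -5.8]
gripper_width: 0.0471
finger_force: 52.8
t 13.5 pos [ 0.6    -0.1523  0.1737] yaw 66.9 F [ 0.46  0.52 -5.82] ff 52.8 rows [11.24 11.29 -0.17] twist None j [-0.32  0.36  1.69 -0.    1.1  -1.49]
t 13.65 pos [ 0.6009 -0.1526  0.1749] yaw 66.9 F [ 0.02 -0.25 -7.05] ff 52.8 rows [ 3.58  9.67 -0.17] twist None j [-0.32  0.36  1.69  0.    1.1  -1.49]
```

Canister A weighs about 6.5 N, so it is the full one and goes to cradle three. I route around the canister already placed, via (0.58, 0.25).

```bash
python3 -c "
from h import *
go(.58,.25,.175);go(.423,.2915,.175)"|grep -o 'rows.*'
```

```text
rows [ 5.91 12.07  0.  ] twist None j [-0.32  0.36  1.69  0.    1.1  -1.49]
rows [1.127e+01 1.128e+01 1.000e-02] twist None j [-0.32  0.36  1.69  0.    1.1  -1.49]
```

```bash
python3 -m handwheel '[[[0.7,1.4,0,0,40],[5.9,12.1,0,0,40],[5.9,12.1,0,0,40],[5.9,12.1,0,0,40],[5.9,12.1,0,0,40],[5.9,12.1,0,0,40],[5.9,12.1,0,0,40],[5.9,12.1,0,0,40],[5.9,12.1,0,0,40],[5.9,12.1,0,0,40],[8,11.8,0,0,40],[11.25,11.3,0,0,40],[11.25,11.3,0,0,40],[11.25,11.3,0,0,40],[11.25,11.3,0,0,40],[11.25,11.3,0,0,40],[11.25,11.3,0,0,40],[11.25,11.3,0,0,40]]]'; python3 - <<'E'
from h import *
cv2.imwrite("pics/scene3.png",cv2.resize(viewer.grab_frame("scene")[60:220,210:410][...,::-1],None,fx=3,fy=3))
go(.423,.2915,.126)
E
```

```text
time_s: 15.45
eef_pos: [0.4258, 0.2911, 0.1761]
eef_rot: [0.632, 3.076, 0.001]
ft_force: [0.0, 0.2, -5.8]
gripper_width: 0.0471
finger_force: 55.7
t 15.5 pos [0.4255 0.2912 0.1759] yaw 66.8 F [ 0.35 -0.36 -6.4 ] ff 55.7 rows [ 0.08 -0.02  1.66] twist None j [ 0.52  0.16  1.94 -0.    1.04 -0.65]
```

View pics/scene3.png

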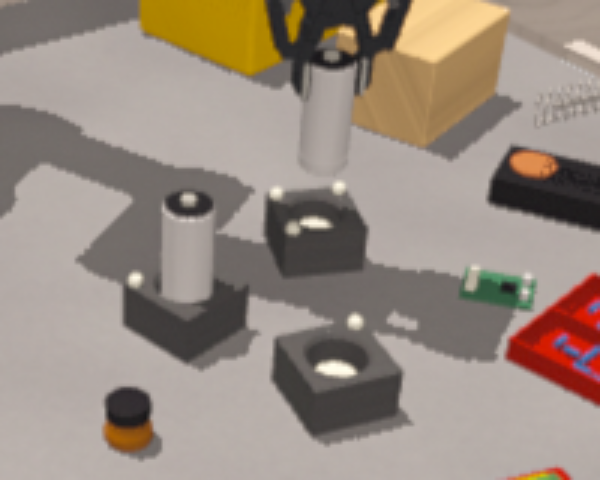

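The full canister hangs over the three-stud block, with its foot at crop (323,165) in line with the socket at (317,220).

```bash
python3 -m handwheel '[[[0.03,0,0.8,0,40],[0.06,0,1.4,0,40],[0.06,0,1.6,0,40],[0.06,0,1.75,0,40],[0.06,0,1.9,0,40],[0.06,0,2.05,0,40],[0.06,0,2.2,0,40],[0.06,0,2.3,0,40],[0.06,0,2.4,0,40],[0.06,0,2.4,0,40]]]'; python3 -c "
from h import *
go(.423,.2915,.085)"
```

```text
time_s: 16.5
eef_pos: [0.4224, 0.2922, 0.1035]
eef_rot: [0.63, 3.078, -0.001]
ft_force: [1.1, -0.3, -6.6]
gripper_width: 0.0467
finger_force: 55.6
t 16.5 pos [0.4224 0.2922 0.1035] yaw 66.9 F [ 1.11 -0.29 -6.62] ff 55.6 rows [-0.03 -0.01  0.62] twist None j [ 0.52  0.26  1.99 -0.    0.89 -0.65]
```

```bash
python3 -m handwheel '[[[0,0,0.03,0,40],[0,0,0.07,0,40],[0,0,0.1,0,40],[0,0,0.1,0,40]]]'|grep -E 'eef_pos|ft'; python3 -m handwheel '[[[0,0,0.03,0,40],[0,0,0.07,0,40],[0,0,0.07,0,40]]]'|grep -E 'eef_pos|ft';python3 -m handwheel '[[[0,0,0.03,0,40],[0,0,0.07,0,40],[0,0,0.07,0,40]]]'|grep -E 'eef_pos|ft'
```

```text
eef_pos: [0.4228, 0.2923, 0.1009]
ft_force: [1.1, -0.0, -5.3]
eef_pos: [0.4229, 0.2924, 0.099]
ft_force: [0.9, -1.6, -2.0]
eef_pos: [0.423, 0.2924, 0.0971]
ft_force: [0.4, -2.5, 0.9]
```

```bash
python3 -c "
from h import *
for i in range(4): viewer.grab_frame('top'); go(.423,.29,.1)"|cut -c1-90
```

```text
t 17.55 pos [0.423  0.2924 0.0971] yaw 66.9 F [ 1.58 -2.76  0.5 ] ff 56.5 rows [-0.03 -0.0
t 17.6 pos [0.423  0.2924 0.097 ] yaw 66.9 F [ 1.02 -2.2   0.78] ff 56.5 rows [-0.03 -0.07
t 17.65 pos [0.423  0.2924 0.097 ] yaw 66.9 F [ 1.11 -3.65  1.64] ff 56.5 rows [-0.03 -0.0
t 17.7 pos [0.423  0.2924 0.097 ] yaw 66.9 F [ 1.25 -2.73  2.41] ff 56.5 rows [-0.03 -0.07
```

```bash
python3 -m handwheel '[[[0.01,-0.04,0,0,40],[0.01,-0.04,0,0,40],[0.01,-0.04,0,0,40]]]'|grep -E 'eef_pos|ft'; python3 -c "
from h import *
for i in range(3): viewer.grab_frame('top'); go(.423,.29,.1)"|cut -c1-90
```

```text
eef_pos: [0.4227, 0.2921, 0.097]
ft_force: [2.8, 0.1, 1.3]
t 18.05 pos [0.4225 0.2921 0.097 ] yaw 66.9 F [ 2.4  -0.92  0.28] ff 56.6 rows [-0.04 -0.0
t 18.1 pos [0.4224 0.2919 0.0969] yaw 66.9 F [ 2.59 -0.29  0.16] ff 56.5 rows [-0.04 -0.05
t 18.15 pos [0.4222 0.2918 0.0968] yaw 66.9 F [ 1.43 -0.94  0.57] ff 56.5 rows [-0.05 -0.0
```

```bash
python3 -m handwheel '[[[0,0,0,0,50],[0,0,0,0,55],[0,0,0,0,65],[0,0,0,0,75],[0,0,0,0,85],[0,0,0,0,85],[0,0,-0.5,0,85],[0,0,-1.5,0,85],[0,0,-2.8,0,85],[0,0,-4,0,85],[0,0,-4,0,85],[0,0,-4,0,85]]]'; python3 -c "
from h import *
go(.413,-.3095,.21)"
```

```text
time_s: 19.35
eef_pos: [0.4223, 0.2917, 0.2177]
eef_rot: [0.63, 3.076, 0.003]
ft_force: [-1.1, -0.7, -1.2]
gripper_width: 0.0852
finger_force: 0.0
t 19.35 pos [0.4223 0.2917 0.2177] yaw 66.9 F [-1.08 -0.7  -1.2 ] ff 0.0 rows [ -7.59 -18.55   0.23] twist None j [ 0.52  0.11  1.91  0.    1.13 -0.65]
```

```bash
python3 -m handwheel '[[[-7.6,-18.5,0.2,0,85],[-7.6,-18.5,0.2,0,85],[-7.6,-18.5,0.2,0,85],[-7.6,-18.5,0.2,0,85],[-7.6,-18.5,0.2,0,85],[-7.6,-18.5,0.2,0,85],[-7.6,-18.5,0.2,0,85],[-7.6,-18.5,0.2,0,85],[-7.6,-18.5,0.2,0,85],[-7.6,-18.5,0.2,0,85],[-7.6,-18.5,0.2,0,85],[-7.6,-18.5,0.2,0,85],[-7.6,-18.5,0.2,0,85],[-7.6,-18.5,0.2,0,85],[-7.6,-18.5,0.2,0,85],[-7.6,-18.5,0.2,0,85]]]'; python3 - <<'E'
from h import *
cv2.imwrite("pics/scene4.png",cv2.resize(viewer.grab_frame("scene")[60:280,90:390][...,::-1],None,fx=2.5,fy=2.5))
go(.413,-.3095,.07)
E
```

```text
time_s: 20.95
eef_pos: [0.413, -0.3067, 0.2097]
eef_rot: [-0.627, -3.077, -0.002]
ft_force: [-1.2, -0.0, 0.4]
gripper_width: 0.0851
finger_force: 0.0
t 21.0 pos [ 0.4132 -0.3069  0.2101] yaw 67.0 F [0.43 1.01 0.8 ] ff 0.0 rows [-0.03 -0.09  4.67] twist None j [-0.72  0.12  1.91  0.    1.11 -1.89]
```

View pics/scene4.png

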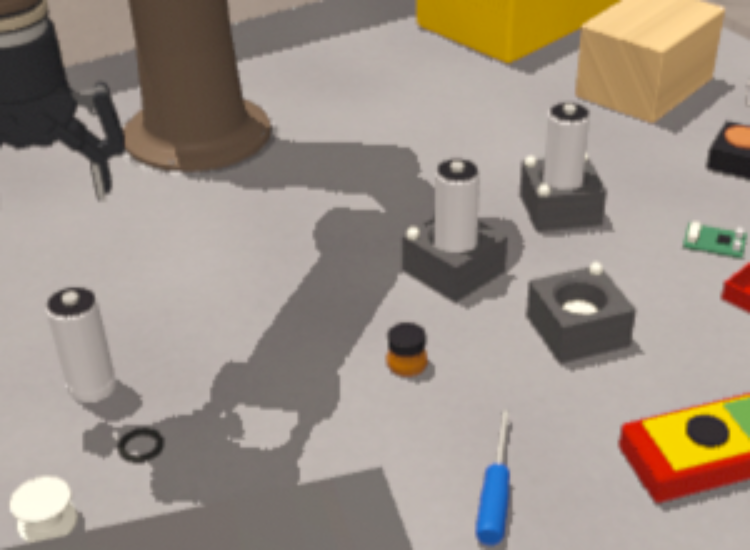

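Both placed canisters stand upright in their blocks at crop (456,205) and (567,145). Canister C stands untouched at (85,345), and I grip it next.

```bash
python3 -m handwheel '[[[-0.03,-0.08,1.5,0,85],[-0.03,-0.08,3,0,85],[-0.03,-0.08,4.3,0,85],[-0.03,-0.08,4.65,0,85],[-0.03,-0.08,4.65,0,70],[-0.03,-0.08,4.65,0,58],[-0.03,-0.08,4.65,0,52],[-0.03,-0.08,4.65,0,49],[-0.03,-0.08,4.65,0,47],[-0.03,-0.08,4.65,0,42],[-0.03,-0.08,4.65,0,40],[-0.03,-0.08,4.65,0,40],[-0.03,-0.08,4.65,0,40]]]' 50; python3 -c "
from h import *
go(.413,-.3095,.068)"
```

```text
time_s: 22.3
eef_pos: [0.415, -0.3121, 0.0735]
eef_rot: [0.63, 3.074, -0.002]
ft_force: [0.9, 2.4, 8.3]
gripper_width: 0.0469
finger_force: 50.1
t 22.3 pos [ 0.415  -0.3121  0.0735] yaw 66.8 F [0.88 2.38 8.26] ff 50.1 rows [0.1  0.06 0.18] twist None j [-0.73  0.32  1.99  0.    0.83 -1.9 ]
```

```bash
python3 -m handwheel '[[[0,0,-0.3,0,40],[0,0,-1,0,40],[0,0,-2,0,40],[0,0,-3,0,40],[0,0,-3.5,0,40],[0,0,-3.5,0,40],[0,0,-3.5,0,40],[0,0,-3.5,0,40],[0,0,-3.5,0,40]]]'; python3 - <<'E'
from h import *
viewer.grab_frame("scene");go(.62,-.05,.175);viewer.grab_frame("scene");viewer.grab_frame("scene")
viewer.grab_frame("scene");go(.616,.1563,.175)
E
```

```text
time_s: 23.2
eef_pos: [0.4122, -0.3103, 0.1745]
eef_rot: [-0.629, -3.075, -0.002]
ft_force: [-0.3, -0.4, -1.5]
gripper_width: 0.047
finger_force: 51.6
t 23.25 pos [ 0.4124 -0.3105  0.1746] yaw 66.9 F [-0.33 -0.   -1.6 ] ff 51.6 rows [-2.95e+00  1.07e+01 -1.00e-02] twist None j [-0.73  0.17  1.94 -0.    1.04 -1.9 ]
t 23.4 pos [ 0.4129 -0.3109  0.1753] yaw 66.9 F [-0.12 -0.02 -1.51] ff 51.6 rows [-0.11 16.98  0.02] twist None j [-0.73  0.17  1.93  0.    1.04 -1.9 ]
```

Canister C weighs about 1.6 N, so it is the empty one and goes to cradle one. The direct path is clear.

```bash
python3 -m handwheel '[[[-0.1,1.4,0,0,40],[-0.1,17,0,0,40],[-0.1,17,0,0,40],[-0.1,17,0,0,40],[-0.1,17,0,0,40],[-0.1,17,0,0,40],[-0.1,17,0,0,40],[-0.1,17,0,0,40],[-0.1,17,0,0,40],[-0.1,17,0,0,40],[-0.1,17,0,0,40],[-0.1,17,0,0,40],[-0.1,17,0,0,40],[-0.1,17,0,0,40],[-0.1,17,0,0,40],[-0.1,17,0,0,40]]]'; python3 - <<'E'
from h import *
cv2.imwrite("pics/scene5.png",cv2.resize(viewer.grab_frame("scene")[60:220,210:410][...,::-1],None,fx=3,fy=3))
go(.616,.1563,.126)
E
```

```text
time_s: 25.0
eef_pos: [0.6161, 0.1553, 0.1762]
eef_rot: [-0.633, -3.077, 0.0]
ft_force: [-0.4, 0.3, -2.4]
gripper_width: 0.0468
finger_force: 52.1
t 25.05 pos [0.6162 0.1555 0.1762] yaw 66.8 F [-0.07 -0.13 -1.77] ff 52.1 rows [0.02 0.02 1.67] twist None j [ 0.18  0.38  1.65 -0.    1.11 -0.99]
```

View pics/scene5.png

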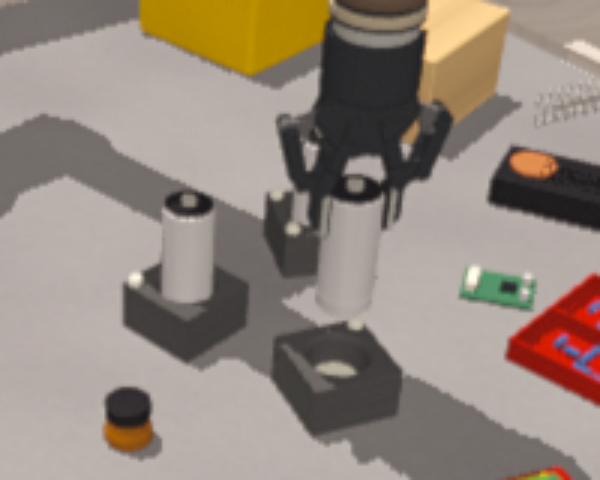

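The empty canister hangs over the one-stud block, its foot at crop (345,300) in line with the socket at (338,358).

```bash
python3 -m handwheel '[[[0,0.02,0.8,0,40],[0,0.02,1.4,0,40],[0,0.02,1.6,0,40],[0,0.02,1.75,0,40],[0,0.02,1.9,0,40],[0,0.02,2.05,0,40],[0,0.02,2.2,0,40],[0,0.02,2.3,0,40],[0,0.02,2.4,0,40],[0,0.02,2.4,0,40]]]'; python3 -c "
from h import *
go(.616,.1563,.085)"; python3 -m handwheel '[[[0,0.02,2.43,0,40],[0,0.02,2.46,0,40],[0,0.02,2.46,0,40]]]' >/dev/null & sleep 0; kill %1 2>/dev/null; true
```

```text
time_s: 26.05
eef_pos: [0.6168, 0.1569, 0.1038]
eef_rot: [0.63, 3.077, -0.001]
ft_force: [0.8, -2.1, -2.3]
gripper_width: 0.047
finger_force: 52.1
t 26.05 pos [0.6168 0.1569 0.1038] yaw 66.9 F [ 0.77 -2.12 -2.34] ff 52.1 rows [ 0.02 -0.03  0.63] twist None j [ 0.18  0.47  1.69 -0.    0.98 -0.99]
```

I carelessly appended a wrong trailing move to that command and killed it straight away. I check whether it ran before doing anything else.

```bash
pgrep -af handwheel; python3 -c "
from h import *
for i in range(3): viewer.grab_frame('top'); go(.616,.1563,.085)"
```

```text
t 26.1 pos [0.6167 0.1569 0.1038] yaw 66.9 F [ 0.47 -2.18 -3.34] ff 52.1 rows [ 0.02 -0.03  0.63] twist None j [ 0.18  0.47  1.69 -0.    0.98 -0.99]
t 26.15 pos [0.6167 0.1569 0.1038] yaw 66.9 F [ 1.16 -1.3  -3.7 ] ff 52.1 rows [ 0.01 -0.03  0.63] twist None j [ 0.18  0.47  1.69 -0.    0.98 -0.99]
t 26.2 pos [0.6167 0.1569 0.1038] yaw 66.9 F [ 1.48 -1.58 -2.25] ff 52.1 rows [ 0.01 -0.03  0.63] twist None j [ 0.18  0.47  1.69 -0.    0.98 -0.99]
```

The stray move never ran and the arm is where it should be. There is a light wall touch, so I shift about 1.5 mm away from it and continue in small steps.

```bash
python3 -m handwheel '[[[-0.05,-0.03,0,0,40],[-0.05,-0.03,0.04,0,40],[-0.05,-0.03,0.07,0,40],[-0.05,-0.03,0.07,0,40]]]'|grep -E 'eef_pos|ft'; python3 -c "
from h import *
for i in range(3): viewer.grab_frame('top'); go(.616,.1563,.085)"|cut -c1-80
```

```text
eef_pos: [0.6171, 0.156, 0.1017]
ft_force: [-0.7, 0.1, -1.5]
t 26.65 pos [0.6172 0.156  0.1018] yaw 66.9 F [-0.36  0.31 -1.16] ff 52.1 rows [
t 26.7 pos [0.6174 0.156  0.1019] yaw 66.9 F [ 0.26  0.56 -1.51] ff 52.1 rows [ 
t 26.75 pos [0.6175 0.156  0.1019] yaw 66.9 F [ 0.77  0.35 -1.31] ff 52.1 rows [
```

Wall contact is gone and the force reads the plain weight of about 1.5 N. I keep lowering.

```bash
for i in 1 2; do python3 -m handwheel '[[[0,0,0.03,0,40],[0,0,0.06,0,40],[0,0,0.06,0,40],[0,0,0.06,0,40]]]'|grep -E 'eef_pos|ft'; done
```

```text
eef_pos: [0.6175, 0.1558, 0.1001]
ft_force: [-0.2, -0.2, -2.8]
eef_pos: [0.6176, 0.1558, 0.0983]
ft_force: [-0.9, 0.6, -2.0]
```

```bash
python3 -m handwheel '[[[0,0,0.03,0,40],[0,0,0.06,0,40],[0,0,0.06,0,40],[0,0,0.06,0,40]]]'|grep -E 'eef_pos|ft';  python3 -m handwheel '[[[0,0,0.03,0,40],[0,0,0.06,0,40],[0,0,0.06,0,40],[0,0,0.06,0,40]]]'|grep -E 'eef_pos|ft'
```

```text
eef_pos: [0.6178, 0.1558, 0.0969]
ft_force: [-0.3, 0.2, 0.7]
eef_pos: [0.618, 0.1558, 0.0952]
ft_force: [-1.2, -0.1, 2.6]
```

It has contacted the pad. I ease back 1 mm so it carries about its own weight, then release and rise.

```bash
python3 -m handwheel '[[[0,0,-0.03,0,40],[0,0,-0.03,0,40],[0,0,-0.03,0,40]]]'|grep -E 'eef_pos|ft'; python3 -m handwheel '[[[0,0,0,0,50],[0,0,0,0,55],[0,0,0,0,65],[0,0,0,0,75],[0,0,0,0,85],[0,0,0,0,85],[0,0,-0.5,0,85],[0,0,-1.5,0,85],[0,0,-2.8,0,85],[0,0,-4,0,85],[0,0,-4,0,85],[0,0,-4,0,85],[0,0,-5,0,85],[0,0,-5,0,85],[0,0,-5,0,85]]]';python3 - <<'E'
from h import *
cv2.imwrite("pics/scene6.png",cv2.resize(viewer.grab_frame("scene")[60:300,90:410][...,::-1],None,fx=2.4,fy=2.4))
E
```

```text
eef_pos: [0.6178, 0.1558, 0.0958]
ft_force: [-0.3, -1.1, 2.7]
time_s: 30.15
eef_pos: [0.6173, 0.1557, 0.245]
eef_rot: [-0.63, -3.077, 0.0]
ft_force: [0.4, -0.2, -0.4]
gripper_width: 0.085
finger_force: 0.0
```

View pics/scene6.png

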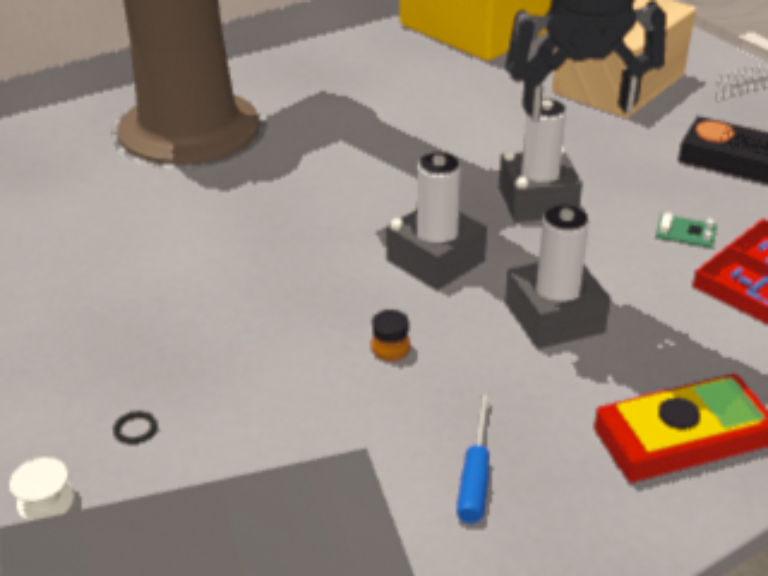

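All three canisters stand upright in their blocks at crop (439,195), (543,140) and (563,250). The bystanders are unmoved and the gripper is clear above, so I hand in.

```bash
python3 -c "
from cell import order
print(order.close_job())"
```

```text
the job is handed in; nothing more can be done
None
```

The job is handed in at about 30 s of robot time: each canister was weighed and stands in its cradle (empty in one, half-filled in two, full in three), with the gripper open and clear and the bystanders unmoved; no verdict was returned.

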